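# Close the vacuum manifold and press the filter block onto its dowels

## Task

Lower the open hinged lid of the vacuum manifold until it lies fully closed on its grey trough, then fit the blue filter block, right way up, onto the two brass dowels on top of the lid, one through each hole of its white flange, and press it down until the black gasket under it is squeezed right down. Finish while holding it there: the program ends with the gripper still pressing the block down, not letting go or easing off. Leave the other labware standing where it is.

Things in the scene. Friction and masses are not known exactly. Their poses are not given: they have to be found in the camera images.
- manifold: vacuum manifold, fixed to the bench: grey open trough 150 (x) x 170 (y) x 60 mm high with a hinged lid; origin under its centre, z up. The lid's hinge line runs along y at x = +75, z = +60 mm, on the side away from the robot
- lid (a joint): hinge of the aluminium lid, rad: 0 = closed and level, larger = more open (the edge nearest the robot rises and swings away); it starts 0.7 to 1.2. Stiff: it stays where it is left, and about 1.5 to 4 N square on the orange strip pushes it down
- lid_hinge (a point): middle of the hinge line, at the level of the lid's underside; axes turn with the lid: y along the hinge, x in the lid's plane (the lid spans x = -150 to 0, y = -85 to +85 mm, 10 mm thick), z out of its outer (upper) face
- lid_push (a point): middle of the orange strip (18 x 60 mm, long side along the edge) near the free edge of the lid's outer face, a good place to push the lid shut; at x = -137, z = +12 mm from lid_hinge, same axes
- lid_seat (a point): point on the lid's outer face midway between the dowels, at x = -75, z = +10 mm from lid_hinge, same axes. The two brass dowels stand along z at y = -56 and +56 mm, 10 mm thick, 24 mm tall, the top 8 mm tapering to 4 mm. Between them lies the black gasket frame, 60 (x) x 84 (y) mm, its upper face 8 mm above the lid when free
- gasket (a joint): how far the sprung gasket frame is squeezed towards the lid, m: 0 = free, 0.005 = on its stop. It starts to move at about 4 N and reaches the stop at about 9 N
- block_center (a point): centre (half-way up) of the loose filter block, 44 mm high in all, 0.15 to 0.31 kg, standing on the bench: white flange 80 (x) x 140 (y) x 10 mm with two 13 mm through holes at y = -56 and +56 mm, and on it a blue well body 44 (x) x 84 (y) x 34 mm, to be gripped across x (44 mm). z up; the same either way round (half a turn). Seated on the free gasket this point is 30 mm above lid_seat, pressed right down 25 mm
- tube_rack: green tube rack, 75 x 130 x 52 mm, a bystander; origin under its centre
- petri_dish: closed round dish, 64 mm across, 18 mm high, standing between the manifold and the block, a bystander; origin under its centre
- tip_box: yellow pipette-tip box with white cover, 77 x 112 x 65 mm, a bystander; origin under its centre
- reagent_bottle: amber bottle, 66 mm across, 150 mm high, a bystander; origin under its centre
- beaker: glass beaker, 70 mm across, 90 mm high, a bystander; origin under its centre
- jar: white jar with red cap, 60 mm across, 80 mm high, a bystander; origin under its centre
- block: the filter block itself (see block_center); origin under the centre of its flange, 22 mm below block_center, same axes
Things that resemble listed ones, but are neither listed nor needed, are in the scene too. What is shaped like the manifold but turquoise is not meant.

How it is judged (in metres and radians):
On the way, in this order (a step that is already met when the one before it is completed fails the run):
1. the lid is lowered closed (under 0.04 rad), with the block not yet on it (value of joint lid below 0.04 rad and distance between block_center and lid_seat above 0.06 m), for 0.2 s.
2. the block sits on both dowels of the closed lid, flange down on the gasket (value of joint lid below 0.04 rad and horizontal distance between block_center and lid_seat below 0.004 m and z of block_center in the frame of lid_seat below 0.0325 m and angle between the x axis of block_center and the x axis of lid_seat, either way round below 0.07 rad and angle between block_center's own z axis and vertical below 0.07 rad), for 0.1 s.
At the end, for the whole second after the job is handed in: the lid is closed (under 0.04 rad), the block is on both dowels, upright, within 4 mm and 0.07 rad of true, the gasket is squeezed by more than 3.5 of its 5 mm, and the fingers are still pressing the block (over 1.5 N), at rest (value of joint lid below 0.04 rad and horizontal distance between block_center and lid_seat below 0.004 m and z of block_center in the frame of lid_seat below 0.0275 m and angle between the x axis of block_center and the x axis of lid_seat, either way round below 0.07 rad and angle between block_center's own z axis and vertical below 0.07 rad and value of joint gasket above 0.0035 m and contact force between the fingers and block above 1.5 N and linear speed of block below 0.02 m/s); the arm keeps its last pose, push and grip.
It fails at once if another piece of labware is moved more than 30 mm or tipped over (distance of any of tube_rack, petri_dish, tip_box, reagent_bottle, beaker, jar from where it was at the start of the episode above 0.03 m or angle between any of tube_rack, petri_dish, tip_box, reagent_bottle, beaker, jar's own z axis and vertical above 0.5 rad).
It also fails if it takes over 64 s, if anything falls off the work surface, if the arm or the gripper's body presses on something with over 40 N, if the wrist force passes 120 N, or if a joint passes its speed limit or range.

## Robot

A 7-joint arm with a two-finger parallel gripper is mounted at the origin on the work surface. World frame = base frame: x ahead of the robot, y to its left, z up, the work surface at z = 0. Lengths are in mm, angles in rad, forces in N, time in s.
With the tool pointing down it reaches from about 400 to 900 mm from the base axis. Payload 5.5 kg.
Tool frame: the origin (TCP) lies on the front face of the gripper's body, between the roots of the fingers; the fingertips stand 73 mm ahead of it and the grasp point (between the pads) lies 54 mm ahead of it (arm.grip_depth is the distance from the TCP to the grasp point, in mm); z points along the fingers, y is the direction in which the jaws open and shut (so a half turn about z gives the same grasp; the last joint's range is limited). The gripper opens to 85 mm and grips with 20 to 120 N. Pads are 22 mm wide; open, the fingers measure 114 mm over their backs; the gripper's body (76 mm by 85 mm) begins 54 mm behind the grasp point. The pads swing forward as they close: fully open they stand 13 mm farther back than shut.
Start: joints at [-0.924, 0.501, -0.427, 1.55, 0.221, 1.138, -0.21], TCP at [243.355, 602.724, 303.91] pointing down, gripper open.
Joint ranges: [-2.88, 2.88], [-0.31, 2.03], [-1.54, 1.56], [0.2, 2.42], [-1.41, 4.55], [0.19, 2.02], [-2.57, 2.57]. Speed limits (rad/s): [2.57, 2.57, 3.14, 3.14, 3.14, 3.14, 3.14].

## Interface

Orientations are given as a unit quaternion [x, y, z, w].
In Python, from bench import arm gives the robot as it stands.
- The arm moves only by the shell command python3 -m handwheel 'ROWS' [FORCE]. ROWS is JSON, a list of rows, each a list of 3 entries, a list of its own where there are three numbers: the shift along the world's x, y, z in mm, then the turn about the world's z in degrees, then the opening, from 0 (shut) to 1 (fully open). A call has 1 to 5 rows; each row is the pose to reach, as a shift and turn from the pose commanded when the call began; what a row does not reach only later rows make up. A row lasts 1/8 s, in which the tool goes at most 62.5 mm and 10.7 degrees, less where a joint would pass 70% of its speed; a pose out of reach is approached as far as the arm can. A call with a gripper value outside its range is refused whole. The fingers move at their own pace and stop on an object; FORCE is the grip in N (left out, the last holds). Time passes only in rows, so rows that repeat a pose let the fingers close. It gives the time, the measured TCP pose, the force and the opening at its end, in the units of the state.
- arm.sense(): the state, without advancing time (a new reading comes with each control period).
- arm.get_image(name): name is "side" or "top" or "wrist"; returns a dict with "color" (480x640x3 uint8, red, green, blue), "K" (3x3 intrinsics, pixels), "rvec" (rotation vector, rad) and "tvec" (3), from world to camera coordinates, as OpenCV has them. Camera axes: x right, y down, z forward; pixel columns grow to the right and rows downward; lengths in mm; the calibration is good to about 2 mm. A picture is of the moment at which its call begins. There is no depth.
- arm.sign_off(): hands the job in, once; it reports no verdict.
The state is a dict: "clock": time; "qpos": joint angles; "qd": joint speeds; "tau": joint torques, N m; "tool_pos": TCP position; "eef_rot": TCP orientation; "contact_force": force on the tool from outside, world axes, zero at the start; "moment": the same for the moment, N m; "grip_width": finger opening in mm.
Only numpy, scipy, OpenCV 4.12 (cv2) and the standard library are available. Lean on these libraries where they do the work, as an engineer would, in place of code of your own. Each camera call takes 0.05 s, during which the arm holds its last target. There are 200 camera calls.

## Working session

There is one attempt and no reset: what is moved stays moved. The work goes in short steps, Python scripts to look and compute and a shell command to move; the robot and the scene stay as the last step left them, time stands still between calls to the robot, and variables do not carry over. Pictures are saved under pics/ and viewed, about 8 in all and at most 12, crops included, and the job is handed in when it is done.

```bash
mkdir -p pics; ls; cat > h.py <<'E'
import numpy as np, cv2
from bench import arm
def cap(n,f):
    d=arm.get_image(n); cv2.imwrite(f'pics/{f}.png',d['color'][:,:,::-1]); np.savez(f'pics/{f}.npz',**{k:np.array(d[k],float) for k in('K','rvec','tvec')}); return d
def load(f): return dict(np.load(f'pics/{f}.npz'),color=cv2.imread(f'pics/{f}.png')[:,:,::-1])
def ray(d,p):
    R=cv2.Rodrigues(np.array(d['rvec'],float).reshape(3))[0]; t=np.array(d['tvec'],float).reshape(3)
    v=R.T@np.linalg.inv(d['K'])@np.array([p[0],p[1],1.]); return -R.T@t, v/np.linalg.norm(v)
def onz(d,p,z):
    c,v=ray(d,p); return c+v*(z-c[2])/v[2]
def tri(d1,p1,d2,p2):
    a,u=ray(d1,p1); b,v=ray(d2,p2); s=np.linalg.lstsq(np.c_[u,-v],b-a,rcond=None)[0]
    P,Q=a+s[0]*u,b+s[1]*v; return (P+Q)/2,np.linalg.norm(P-Q)
def proj(d,P): return cv2.projectPoints(np.array(P,float).reshape(-1,3),np.array(d['rvec'],float),np.array(d['tvec'],float),np.array(d['K'],float),None)[0].reshape(-1,2)
E
python3 - <<'E'
from h import *
np.set_printoptions(precision=1,suppress=True)
for n in('side','top'):
    d=cap(n,n+'0'); print(n,ray(d,(320,240)))
s=arm.sense(); print({k:s[k] for k in('clock','tool_pos','eef_rot','contact_force','grip_width')})
E
```

```text
pics
side (array([  81.4, -685.4,  886.7]), array([ 0.4,  0.6, -0.7]))
top (array([ 400.5,  -28.1, 1219.1]), array([ 0.2, -0. , -1. ]))
{'clock': 0.1, 'tool_pos': array([243.2, 602.2, 303. ]), 'eef_rot': array([ 0.2,  1. , -0. , -0. ]), 'contact_force': array([ 0.2,  0.1, -0.1]), 'grip_width': 85.10411600619686}
```

View pics/top0.png

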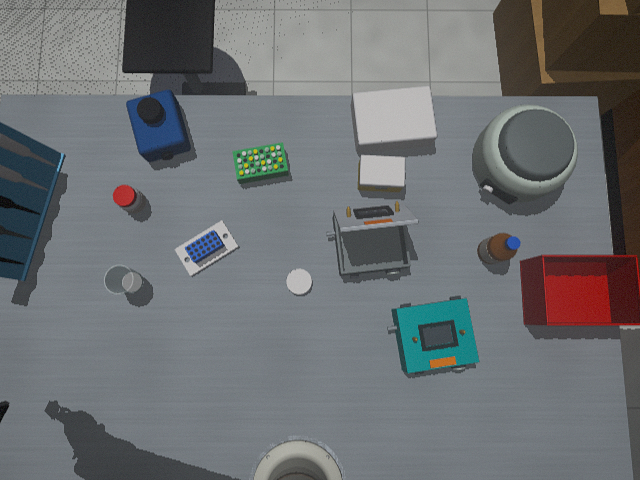

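View pics/side0.png

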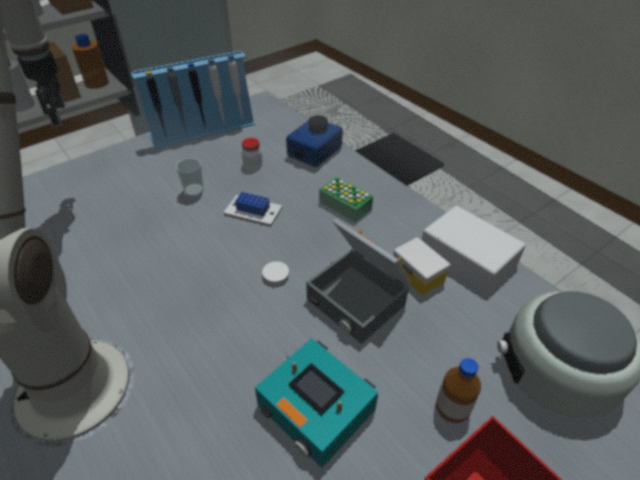

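Top view: the grey manifold is at about (372,240) with its lid open away from the robot. The turquoise one at (435,335) is a decoy. The block (white flange, blue body) is at (206,248), and the blue carrier at (158,125) has no flange, so it isn't the block. The dish is at (299,282), and the yellow tip box sits behind the lid at (382,172). I'll confirm with a crop and measure.

```bash
python3 - <<'E'
from h import *
np.set_printoptions(precision=1,suppress=True)
d=load('top0'); im=d['color']; hsv=cv2.cvtColor(im,cv2.COLOR_RGB2HSV)
sub=np.zeros(im.shape[:2],np.uint8); sub[215:285,168:248]=255
w=(((hsv[:,:,1]<45)&(hsv[:,:,2]>170))|((hsv[:,:,0]>105)&(hsv[:,:,0]<130)&(hsv[:,:,1]>140))).astype(np.uint8)*255&sub
c=max(cv2.findContours(w,0,1)[0],key=cv2.contourArea)
# all contour pixels: take flange outline on z=10
P=np.array([onz(d,p[0],10)[:2] for p in c],np.float32); r=cv2.minAreaRect(P); print('flange',r, cv2.boxPoints(r))
b=((hsv[:,:,0]>105)&(hsv[:,:,0]<130)&(hsv[:,:,1]>140)).astype(np.uint8)*255&sub
c=max(cv2.findContours(b,0,1)[0],key=cv2.contourArea)
print('body',cv2.minAreaRect(np.array([onz(d,p[0],44)[:2] for p in c],np.float32)))
o=((hsv[:,:,0]>5)&(hsv[:,:,0]<20)&(hsv[:,:,1]>170)).astype(np.uint8)
n,_,st,ce=cv2.connectedComponentsWithStats(o)
for i in range(1,n):
    if st[i,4]>15: print('orange',st[i],ce[i])
a=cv2.resize(im[190:290,320:430],None,fx=5.4,fy=5.4,interpolation=cv2.INTER_CUBIC)
bb=cv2.resize(im[215:285,168:248],None,fx=2.5,fy=2.5,interpolation=cv2.INTER_CUBIC)
out=np.zeros((540,800,3),np.uint8); out[:a.shape[0],:a.shape[1]]=a; out[:bb.shape[0],600:600+bb.shape[1]]=bb
cv2.imwrite('pics/crop1.png',out[:,:,::-1])
s=load('side0')['color']; cv2.imwrite('pics/crop2.png',cv2.resize(s[215:345,295:415],None,fx=4.6,fy=4.6,interpolation=cv2.INTER_CUBIC)[:,:,::-1])
E
```

```text
flange ((571.3013916015625, 235.98098754882812), (78.19728088378906, 139.4242401123047), 32.80878448486328) [[500.7 273.4]
 [576.2 156.2]
 [641.9 198.6]
 [566.4 315.8]]
body ((570.39697265625, 234.2128448486328), (43.258087158203125, 82.302490234375), 32.902587890625)
orange [364 219  28   5  57] [377.6 221.3]
orange [430 357  26  11 177] [442.6 361.9]
```

View pics/crop1.png

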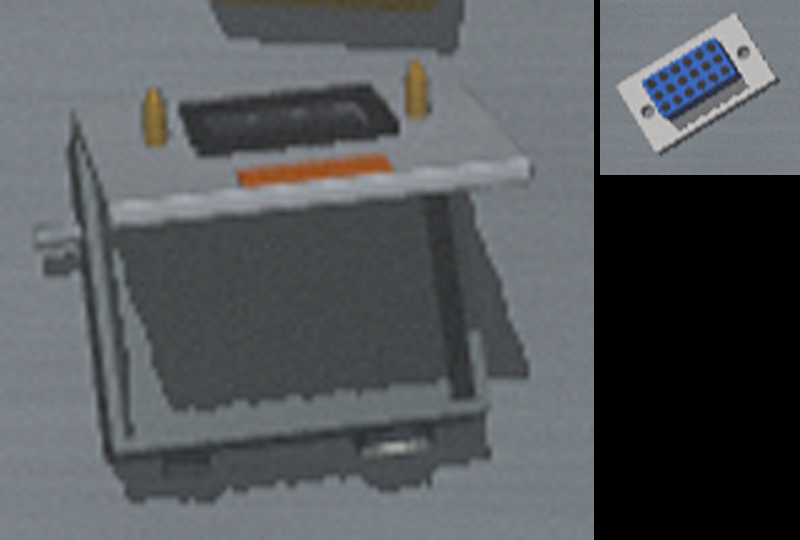

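View pics/crop2.png

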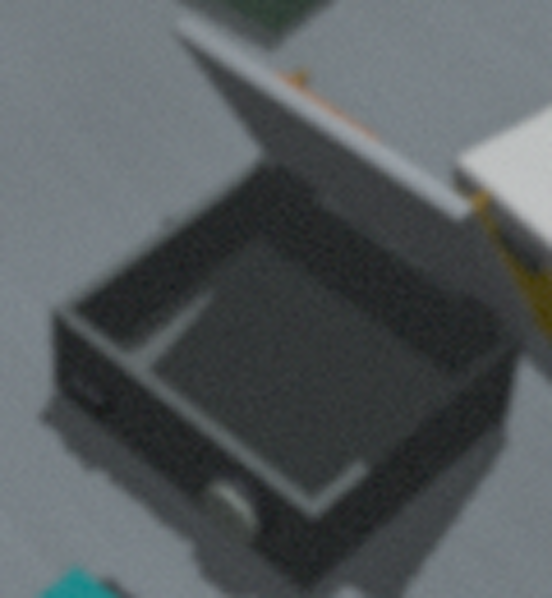

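The crops confirm both: a grey trough with two brass dowels, gasket and orange strip on the lid, and a white flange with two holes under the blue body. Next I'll work out the manifold pose and lid angle.

```bash
python3 - <<'E'
from h import *
np.set_printoptions(precision=1,suppress=True)
t=load('top0'); s=load('side0')
T=lambda p:(p[0]/5.4+320-.4,p[1]/5.4+190-.4); S=lambda p:(p[0]/4.6+295-.4,p[1]/4.6+215-.4)
for n,a,b in(('FL',(108,452),(60,310)),('FR',(487,408),(315,512)),('BL',(72,112),(265,158))):
    print(n,onz(t,T(a),60),onz(s,S(b),60),tri(t,T(a),s,S(b)))
FL,FR=[onz(t,T(a),60) for a in((108,452),(487,408))]
y=(FL-FR)[:2]; print('len',np.linalg.norm(y)); y/=np.linalg.norm(y); x=np.array([y[1],-y[0]]); yaw=np.arctan2(x[1],x[0]); C=(FL+FR)[:2]/2+75*x
print('centre',C,'yaw deg',np.degrees(yaw))
H=np.r_[C+75*x,60]; X=np.r_[x,0]; Y=np.r_[y,0]; Z=np.array([0,0,1.])
for th in np.arange(.6,1.3,.1):
    lx=np.cos(th)*X-np.sin(th)*Z; lz=np.cos(th)*Z+np.sin(th)*X
    pu=H-137*lx+12*lz
    print(round(th,1),'push px',proj(t,pu),proj(s,pu),'dow',[proj(t,H-75*lx+34*lz+k*56*Y)[0] for k in(1,-1)],'und',[proj(t,H-150*lx+k*85*Y)[0] for k in (1,-1)],pu)
print('obs dow',T((153,90)),T((416,62)),'und',T((115,224)),T((530,180)))
q=arm.sense()['eef_rot']; from scipy.spatial.transform import Rotation as R; M=R.from_quat(q).as_matrix(); print(M, 'tool y deg',np.degrees(np.arctan2(M[1,1],M[0,1])))
for n,p,z in(('dish',(299,282),18),('rack',(261,162),52),('tipbox',(382,172),65),('jar',(125,196),80),('beaker',(118,280),45),('bottle',(497,247),100)): print(n,onz(t,p,z))
E
```

```text
FL [501.6 -98.6  60. ] [ 503.5 -107.9   60. ] (array([ 505.1, -100.6,   51.4]), np.float64(6.1256692453323325))
FR [ 521.7 -267.7   60. ] [ 521.8 -271.2   60. ] (array([ 522.9, -269. ,   56.4]), np.float64(1.9056191895199392))
BL [656.  -83.3  60. ] [648.6 -90.3  60. ] (array([657.2, -83.1,  49.4]), np.float64(2.6829237599166897))
len 170.33382410283468
centre [ 586.1 -174.3] yaw deg 6.754789154001532
0.6 push px [[377.2 246.2]] [[347.7 262.9]] dow [array([348.3, 222.7]), array([396.6, 217.2])] und [array([340.5, 258.4]), array([415.7, 249.7])] [ 555.  -178.   147.3]
0.7 push px [[377.3 241.4]] [[351.  257.2]] dow [array([348. , 219.3]), array([396.5, 213.8])] und [array([340.3, 253.7]), array([416.2, 244.9])] [ 564.2 -176.9  157.4]
0.8 push px [[377.3 236.3]] [[354.6 251.6]] dow [array([347.7, 215.8]), array([396.2, 210.3])] und [array([340. , 248.5]), array([416.6, 239.7])] [ 574.4 -175.7  166.6]
0.9 push px [[377.1 230.7]] [[358.5 246.1]] dow [array([347.3, 212.2]), array([395.9, 206.7])] und [array([339.7, 242.8]), array([416.9, 233.9])] [ 585.4 -174.4  174.8]
1.0 push px [[376.8
[... 204 characters left out ...]
([346.5, 205. ]), array([395.1, 199.5])] und [array([338.7, 230.1]), array([416.8, 221.2])] [ 609.5 -171.6  187.5]
1.2 push px [[375.8 212.5]] [[371.1 231.1]] dow [array([346. , 201.6]), array([394.6, 196.1])] und [array([338.1, 223.4]), array([416.4, 214.5])] [ 622.4 -170.   192. ]
obs dow (347.93333333333334, 206.26666666666665) (396.6370370370371, 201.08148148148146) und (340.8962962962963, 231.08148148148146) (417.7481481481482, 222.9333333333333)
[[-0.9  0.4 -0. ]
 [ 0.4  0.9 -0. ]
 [ 0.  -0.  -1. ]] tool y deg 68.01312822562765
dish [483.5  -0.3  18. ]
rack [781.1  95.9  52. ]
tipbox [ 752.1 -204.7   65. ]
jar [685.7 419.7  80. ]
beaker [485.5 437.7  45. ]
bottle [ 560.6 -464.8  100. ]
```

Manifold centre is about (586,-176) with yaw 6.8° and the lid at about 1.06 rad. Block is at (571,236) with its x axis at 32.8°. The sizes and dowel spacing agree. Moving behind the lid's free edge with fingers shut.

```bash
python3 -m handwheel '[[[25,-55,0],6,0],[[50,-105,0],12,0],[[75,-155,0],18,0],[[100,-205,0],24,0],[[125,-260,0],29,0]]' 30
python3 -m handwheel '[[[25,-55,0],0,0],[[50,-105,0],0,0],[[75,-155,0],0,0],[[100,-205,0],0,0],[[125,-260,0],0,0]]'
python3 -m handwheel '[[[25,-55,0],0,0],[[50,-105,0],0,0],[[75,-155,0],0,0],[[100,-205,0],0,0],[[142,-252,-10],0,0]]'
```

```text
clock: 0.72
tool_pos: [368.8, 341.0, 303.6]
eef_rot: [-0.063, 0.998, -0.0, -0.0]
contact_force: [0.7, 0.1, 0.1]
grip_width: -0.4
clock: 1.35
tool_pos: [493.8, 81.3, 303.9]
eef_rot: [-0.062, 0.998, 0.0, 0.0]
contact_force: [0.5, 0.2, 1.1]
grip_width: 0.2
clock: 1.98
tool_pos: [634.9, -170.6, 294.7]
eef_rot: [-0.061, 0.998, -0.0, 0.0]
contact_force: [1.4, 0.4, 0.2]
grip_width: -0.1
```

```bash
python3 -m handwheel '[[[0,0,-20],0,0],[[0,-2,-40],0,0],[[-5,-3,-42],0,0]]'
python3 -m handwheel '[[[-5,0,-1],0,0],[[-10,0,-2],0,0],[[-15,-1,-4],0,0],[[-20,-1,-6],0,0]]'
```

```text
clock: 2.35
tool_pos: [627.7, -169.3, 249.5]
eef_rot: [-0.062, 0.998, 0.001, -0.002]
contact_force: [-0.9, -0.0, 1.0]
grip_width: 0.3
clock: 2.85
tool_pos: [610.4, -172.2, 247.4]
eef_rot: [-0.061, 0.998, -0.0, 0.002]
contact_force: [2.3, 0.6, 0.5]
grip_width: -0.2
```

```bash
python3 - <<'E'
from h import *
th=np.arange(1.06,-.01,-.1)
for a in th: 
    x=661-137*np.cos(a)+12*np.sin(a); z=60+137*np.sin(a)+12*np.cos(a); print(round(a,2),'tip centre x',round(x+11), 'TCP z',round(z+73))
cap('side','side1')
i=load('side1')['color'][150:350,250:450]; cv2.imwrite('pics/v1.png',cv2.resize(i,None,fx=3,fy=3)[:,:,::-1])
E
```

```text
1.06 tip centre x 615 TCP z 258
0.96 tip centre x 603 TCP z 252
0.86 tip centre x 592 TCP z 245
0.76 tip centre x 581 TCP z 236
0.66 tip centre x 571 TCP z 226
0.56 tip centre x 562 TCP z 216
0.46 tip centre x 555 TCP z 205
0.36 tip centre x 548 TCP z 192
0.26 tip centre x 543 TCP z 180
0.16 tip centre x 539 TCP z 167
0.06 tip centre x 536 TCP z 153
```

View pics/v1.png

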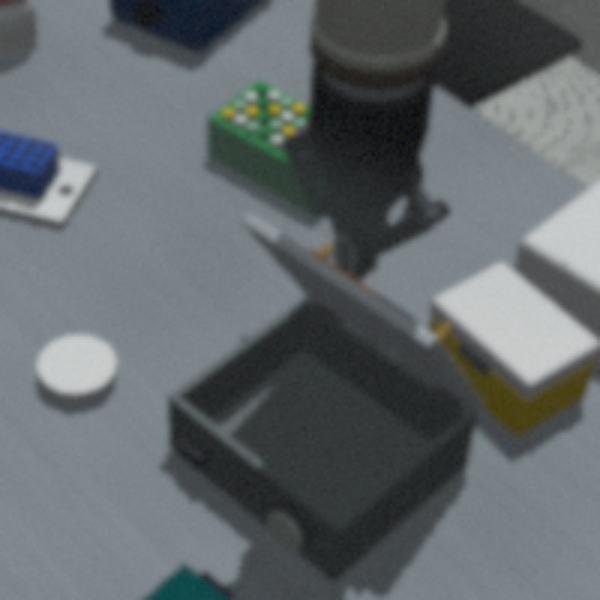

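The picture shows the shut fingertips behind the lid's edge, at the strip (crop 350,265), and contact has just begun. Following the arc down.

```bash
python3 -m handwheel '[[[-10,0,-3],0,0],[[-15,-1,-6],0,0],[[-20,-1,-10],0,0],[[-25,-2,-14],0,0],[[-30,-2,-19],0,0]]'
python3 -m handwheel '[[[-5,0,-5],0,0],[[-10,-1,-10],0,0],[[-14,-1,-15],0,0],[[-18,-2,-20],0,0],[[-21,-2,-25],0,0]]'
python3 -m handwheel '[[[-4,0,-6],0,0],[[-7,-1,-12],0,0],[[-10,-1,-18],0,0],[[-13,-1,-24],0,0],[[-15,-1,-29],0,0]]'
```

```text
clock: 3.52
tool_pos: [578.9, -174.6, 226.9]
eef_rot: [-0.061, 0.998, -0.0, -0.0]
contact_force: [0.1, -1.2, 3.3]
grip_width: 0.2
clock: 4.15
tool_pos: [558.2, -176.4, 201.7]
eef_rot: [-0.061, 0.998, 0.0, -0.0]
contact_force: [2.0, -0.8, 1.8]
grip_width: 0.1
clock: 4.78
tool_pos: [543.2, -177.3, 172.7]
eef_rot: [-0.061, 0.998, 0.0, -0.0]
contact_force: [1.1, -0.6, 1.5]
grip_width: 0.2
```

```bash
python3 -m handwheel '[[[-3,0,-6],0,0],[[-4,-1,-12],0,0],[[-5,-1,-18],0,0],[[-6,-1,-23],0,0]]'
python3 -m handwheel '[[[0,0,-2],0,0],[[0,0,-4],0,0],[[0,0,-5],0,0]]'
```

```text
clock: 5.28
tool_pos: [537.0, -178.1, 149.5]
eef_rot: [-0.061, 0.998, 0.0, -0.0]
contact_force: [0.9, 0.9, 2.2]
grip_width: -0.1
clock: 5.65
tool_pos: [537.2, -178.4, 145.0]
eef_rot: [-0.061, 0.998, -0.0, -0.0]
contact_force: [-0.8, 0.1, 1.4]
grip_width: -0.1
```

```bash
python3 -m handwheel '[[[0,0,-1],0,0],[[0,0,-2],0,0]]'
python3 -m handwheel '[[[0,0,-1],0,0],[[0,0,-2],0,0]]'
```

```text
clock: 5.9
tool_pos: [537.5, -178.5, 143.1]
eef_rot: [-0.061, 0.998, -0.0, -0.0]
contact_force: [-1.9, 0.3, 1.7]
grip_width: 0.0
clock: 6.15
tool_pos: [537.5, -178.5, 142.6]
eef_rot: [-0.061, 0.998, -0.0, -0.0]
contact_force: [-7.6, 2.0, 20.3]
grip_width: -0.1
```

Force jumped to 20 N at z=142.6, so the lid is on its stop. Lifting off, swinging toward the block, and looking at the clear lid.

```bash
python3 -m handwheel '[[[0,0,2],0,0],[[0,0,40],0,0],[[0,0,90],0,0],[[5,50,110],-10,1],[[10,100,110],-20,1]]'
python3 -m handwheel '[[[5,60,0],-10,1],[[10,120,0],-20,1],[[15,180,0],-30,1],[[20,240,0],-40,1],[[24,310,0],-44,1]]'
python3 - <<'E'
from h import *
print(arm.sense()['clock'])
for n in('top','wrist','side'): cap(n,n+'2')
a=load('top2')['color'][200:290,320:430]; b=load('wrist2')['color']
o=np.zeros((600,800,3),np.uint8); o[:360,:440]=cv2.resize(a,None,fx=4,fy=4,interpolation=cv2.INTER_CUBIC); o[360:,:320]=cv2.resize(b,(320,240)); o[:300,450:800]=cv2.resize(load('side2')['color'][215:345,290:420],(350,300)); cv2.imwrite('pics/v2.png',o[:,:,::-1])
E
```

```text
clock: 6.78
tool_pos: [549.2, -78.1, 253.6]
eef_rot: [0.117, 0.993, 0.0, 0.003]
contact_force: [1.1, 1.0, -0.4]
grip_width: 36.0
clock: 7.4
tool_pos: [571.3, 226.1, 251.1]
eef_rot: [0.479, 0.878, 0.0, 0.0]
contact_force: [1.4, 0.2, -0.3]
grip_width: 85.1
7.4
```

View pics/v2.png

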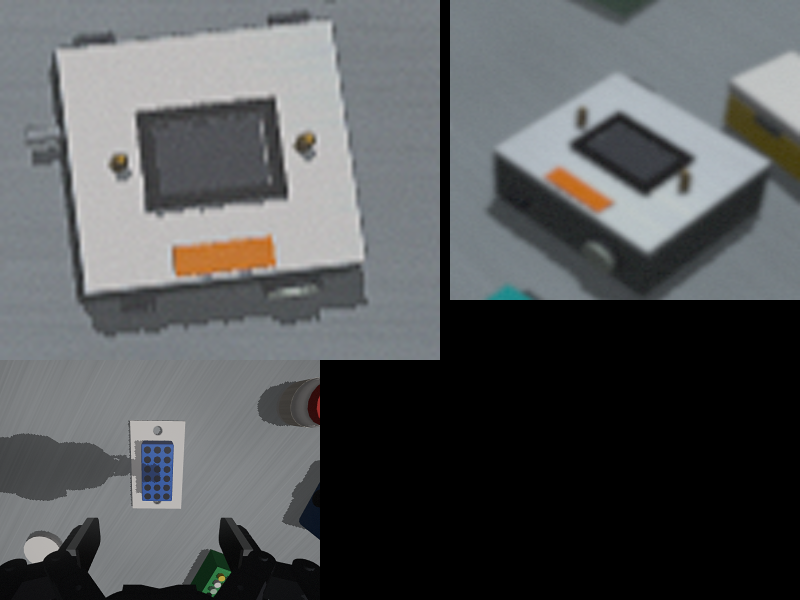

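The lid lies flat and closed, with both dowels clear (top crop 120,160 and 305,142). The wrist view shows the block, holes visible. I'll fit the lid and gasket rectangles and the block from the masks.

```bash
python3 - <<'E'
from h import *
np.set_printoptions(precision=1,suppress=True)
t=load('top2'); hsv=cv2.cvtColor(t['color'],cv2.COLOR_RGB2HSV); 
sub=np.zeros((480,640),np.uint8); sub[200:277,330:415]=255
def rect(d,m,z,hull=True):
    c=max(cv2.findContours(m,0,1)[0],key=cv2.contourArea); r=cv2.minAreaRect(np.array([onz(d,p[0],z)[:2] for p in c],np.float32)); return r
print('lidV',np.percentile(t['color'][200:277,330:415].max(2),[5,30,50,80]), 'bench',t['color'][285,380])
lid=(((hsv[:,:,2]>165)&(hsv[:,:,1]<35))|((hsv[:,:,0]<20)&(hsv[:,:,1]>150))).astype(np.uint8)*255&sub
lid=cv2.morphologyEx(lid,cv2.MORPH_OPEN,np.ones((3,3)))
print('lid',rect(t,lid,70))
g=(hsv[:,:,2]<110).astype(np.uint8)*255; s2=np.zeros_like(sub); s2[222:256,352:394]=255
print('gasket',rect(t,g&s2,78))
o=((hsv[:,:,0]<20)&(hsv[:,:,1]>150)&(hsv[:,:,2]>180)).astype(np.uint8)*255&sub; print('strip',rect(t,o,72))
br=((hsv[:,:,0]<35)&(hsv[:,:,1]>90)).astype(np.uint8)*255&sub; br[255:]=0
n,_,st,ce=cv2.connectedComponentsWithStats(br)
for i in range(1,n): print('brass',st[i],ce[i],onz(t,ce[i],90))
# block, wrist view
w=load('wrist2'); h=cv2.cvtColor(w['color'],cv2.COLOR_RGB2HSV); sub=np.zeros((480,640),np.uint8); sub[100:320,240:390]=255
bl=((h[:,:,0]>105)&(h[:,:,0]<130)&(h[:,:,1]>140)).astype(np.uint8)*255&sub
fl=(bl|(((h[:,:,1]<40)&(h[:,:,2]>140)).astype(np.uint8)*255&sub)); fl=cv2.morphologyEx(fl,cv2.MORPH_OPEN,np.ones((5,5)))
print('wrist flange',rect(w,fl,10)); 
gr=cv2.cvtColor(w['color'],cv2.COLOR_RGB2GRAY)
for d in (w,):
  print('holes',onz(w,(157.5*2,(430.5-360)*2),10)); 
T=load('top2'); ht=cv2.cvtColor(T['color'],cv2.COLOR_RGB2HSV)
print('cam wrist',ray(w,(320,240)))
E
```

```text
lidV [ 65. 131. 149. 190.] bench [129 135 139]
lid ((585.5638427734375, -176.37765502929688), (146.82493591308594, 167.99803161621094), 6.6176676750183105)
gasket ((583.4398193359375, -176.03265380859375), (61.78745651245117, 84.82524108886719), 6.7472453117370605)
strip ((523.7866821289062, -183.97024536132812), (15.408334732055664, 57.432010650634766), 7.2789177894592285)
brass [395 234   3   2   5] [396.2 234.4] [ 591.6 -231.5   90. ]
brass [349 239   2   2   4] [349.5 239.5] [ 579.1 -120.7   90. ]
wrist flange ((571.7556762695312, 233.648681640625), (80.66706848144531, 140.4582977294922), 32.506126403808594)
holes [541.4 281.   10. ]
cam wrist (array([526.3, 305.5, 322.4]), array([ 0.2, -0.3, -0.9]))
```

Lid centre is about (585,-176), 6.7°; both measurements agree. Block is about (571.5,235), 32.6°. Grasping.

```bash
python3 -m handwheel '[[[0,9,-40],0,1],[[0,9,-90],0,1],[[0,9,-130],0,1],[[0,9,-155],0,1],[[0,9,-162],0,1]]'
python3 -m handwheel '[[[0,0,0],0,0.3],[[0,0,0],0,0.3],[[0,0,0],0,0.3],[[0,0,0],0,0.3],[[0,0,0],0,0.3]]' 60
```

```text
clock: 8.18
tool_pos: [570.2, 230.9, 87.1]
eef_rot: [0.478, 0.879, -0.002, -0.001]
contact_force: [0.6, -0.2, 0.2]
grip_width: 85.3
clock: 8.8
tool_pos: [572.3, 233.5, 90.9]
eef_rot: [0.477, 0.879, 0.001, 0.001]
contact_force: [-0.1, -1.2, 7.2]
grip_width: 42.8
```

```bash
python3 -m handwheel '[[[0,0,1],0,0],[[0,0,2],0,0],[[0,0,20],0,0],[[0,0,60],0,0],[[0,0,100],0,0]]' 80
python3 -m handwheel '[[[0,0,20],0,0],[[0,0,30],0,0],[[0,0,30],0,0]]'
```

```text
clock: 9.43
tool_pos: [570.6, 233.0, 190.6]
eef_rot: [0.477, 0.879, -0.0, -0.0]
contact_force: [-0.2, 0.1, -1.5]
grip_width: 42.6
clock: 9.8
tool_pos: [570.9, 233.0, 219.0]
eef_rot: [0.477, 0.879, -0.0, -0.0]
contact_force: [-0.2, 0.4, -2.2]
grip_width: 42.7
```

```bash
python3 -m handwheel '[[[2,-40,0],-6,0],[[4,-90,0],-12,0],[[6,-145,0],-18,0],[[8,-200,0],-24,0],[[10,-255,0],-26.3,0]]'
python3 -m handwheel '[[[2,-50,0],0,0],[[3,-100,0],0,0],[[4,-140,0],0,0],[[4,-154,0],0,0],[[4,-154,0],0,0]]'
python3 - <<'E'
from h import *
for n in('wrist','top','side'): cap(n,n+'3')
o=np.zeros((600,800,3),np.uint8); o[:360,:480]=cv2.resize(load('wrist3')['color'],(480,360)); o[360:,:320]=cv2.resize(load('top3')['color'][200:290,320:440],(320,240)); o[300:,450:800]=cv2.resize(load('side3')['color'][195:345,270:445],(350,300)); cv2.imwrite('pics/v3.png',o[:,:,::-1])
E
```

```text
clock: 10.42
tool_pos: [579.9, -23.5, 217.2]
eef_rot: [0.665, 0.747, -0.001, -0.001]
contact_force: [-0.0, 0.2, -1.4]
grip_width: 42.7
clock: 11.05
tool_pos: [584.2, -176.4, 217.7]
eef_rot: [0.665, 0.747, -0.001, -0.001]
contact_force: [0.1, -0.4, -1.2]
grip_width: 42.6
```

View pics/v3.png

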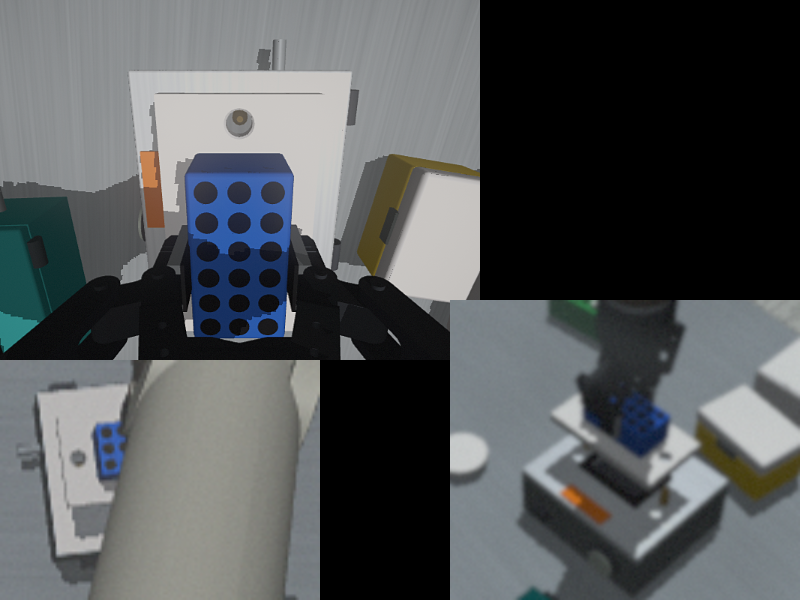

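The wrist view shows the left (+y) dowel tip inside the flange's left hole (640-px scale about 319,163), so alignment is nearly right. The block is square in the jaws. I'll lower to just above the dowels and measure.

```bash
python3 -m handwheel '[[[0,0,-10],0,0],[[0,0,-20],0,0],[[0,0,-25],0,0],[[0,0,-25],0,0],[[0,0,-25],0,0]]'
python3 - <<'E'
from h import *
np.set_printoptions(precision=1,suppress=True)
for n in('wrist','side'): cap(n,n+'4')
s=arm.sense(); print(s['tool_pos'],s['eef_rot'])
w=load('wrist4'); im=w['color']; h=cv2.cvtColor(im,cv2.COLOR_RGB2HSV)
y0,x0=110,270; c=im[y0:y0+110,x0:x0+100]; hc=h[y0:y0+110,x0:x0+100]
br=((hc[:,:,0]<30)&(hc[:,:,1]>80)).astype(np.uint8)
n,_,st,ce=cv2.connectedComponentsWithStats(br)
for i in range(1,n):
  if st[i,4]>5: print('brass',st[i],ce[i]+[x0,y0],onz(w,ce[i]+[x0,y0],94))
dk=(hc[:,:,2]<150).astype(np.uint8); dk=cv2.morphologyEx(dk|br,cv2.MORPH_CLOSE,np.ones((3,3)))
zt=s['tool_pos'][2]-80
for q in cv2.findContours(dk,0,1)[0]:
  if cv2.contourArea(q)>60: print('dark',cv2.fitEllipse(q)[0],cv2.boundingRect(q)+np.array([x0,y0,0,0]), onz(w,np.array(cv2.fitEllipse(q)[0])+[x0,y0],zt))
o=np.zeros((600,800,3),np.uint8); o[:550,:500]=cv2.resize(c,None,fx=5,fy=5,interpolation=cv2.INTER_CUBIC)
o[:300,500:]=cv2.resize(load('side4')['color'][230:340,290:400],(300,300)); cv2.imwrite('pics/v4.png',o[:,:,::-1])
E
```

```text
clock: 11.82
tool_pos: [585.2, -176.0, 194.3]
eef_rot: [0.665, 0.747, 0.0, 0.0]
contact_force: [0.3, 0.6, -2.2]
grip_width: 42.7
[ 585.3 -176.1  194.5] [0.7 0.7 0.  0. ]
brass [42 52 10 10 68] [316.  167.1] [ 579.5 -122.7   94. ]
dark (46.04448318481445, 101.80195617675781) [270 204 100  16] [ 581.2 -136.   114.5]
dark (48.8251953125, 54.04782485961914) [301 146  38  37] [ 580.2 -118.3  114.5]
```

View pics/v4.png

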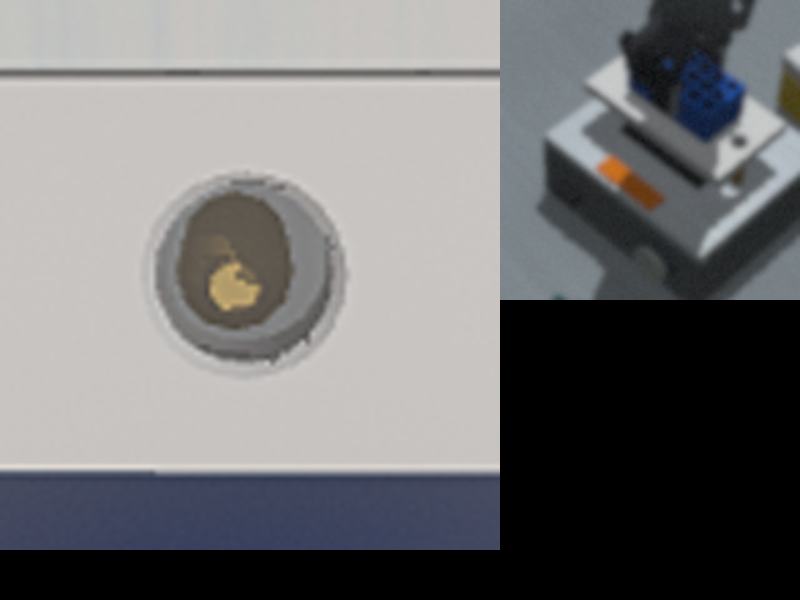

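Dowel tip lands at about (579.6,-122.8) and hole centre at about (580.2,-118.4). The hole needs to go about 4.3 mm toward -y and 0.6 mm toward -x. Correcting, lowering a little and re-measuring.

```bash
python3 -m handwheel '[[[-0.3,-2,0],0,0],[[-0.6,-4.2,0],0,0],[[-0.6,-4.2,-4],0,0],[[-0.6,-4.2,-6],0,0],[[-0.6,-4.2,-6],0,0]]'
python3 - <<'E'
from h import *
np.set_printoptions(precision=1,suppress=True)
cap('wrist','wrist5')
s=arm.sense(); print(s['tool_pos'],s['contact_force'])
w=load('wrist5'); im=w['color']; h=cv2.cvtColor(im,cv2.COLOR_RGB2HSV)
y0,x0=110,270; c=im[y0:y0+110,x0:x0+100]; hc=h[y0:y0+110,x0:x0+100]
br=((hc[:,:,0]<30)&(hc[:,:,1]>80)&(hc[:,:,2]>130)).astype(np.uint8)
n,_,st,ce=cv2.connectedComponentsWithStats(br)
for i in range(1,n):
  if st[i,4]>5: print('brass',st[i],ce[i]+[x0,y0],onz(w,ce[i]+[x0,y0],94))
dk=(hc[:,:,2]<150).astype(np.uint8)|((hc[:,:,0]<30)&(hc[:,:,1]>80)).astype(np.uint8); dk=cv2.morphologyEx(dk,cv2.MORPH_CLOSE,np.ones((3,3)))
for q in cv2.findContours(dk,0,1)[0]:
  if 60<cv2.contourArea(q)<2500: e=cv2.fitEllipse(q); print('dark',e, onz(w,np.array(e[0])+[x0,y0],s['tool_pos'][2]-80))
a,v=ray(w,(319,164)); print('slope',v[:2]/v[2])
cv2.imwrite('pics/v5.png',cv2.resize(c,None,fx=4,fy=4,interpolation=cv2.INTER_CUBIC)[:,:,::-1])
E
```

```text
clock: 12.55
tool_pos: [584.2, -180.0, 187.7]
eef_rot: [0.664, 0.747, -0.0, -0.0]
contact_force: [-0.2, -0.1, -1.9]
grip_width: 42.6
[ 584.3 -180.   187.9] [-0.4  0.3 -2.2]
brass [45 45 11 11 71] [319.6 160.8] [ 579.5 -122.9   94. ]
dark ((47.00947570800781, 101.62195587158203), (16.065670013427734, 143.65748596191406), 90.3146743774414) [ 580.4 -139.8  107.9]
dark ((49.22651672363281, 54.01443099975586), (34.99279022216797, 36.55176544189453), 72.23853302001953) [ 579.2 -122.1  107.9]
slope [-0.   0.2]
```

View pics/v5.png

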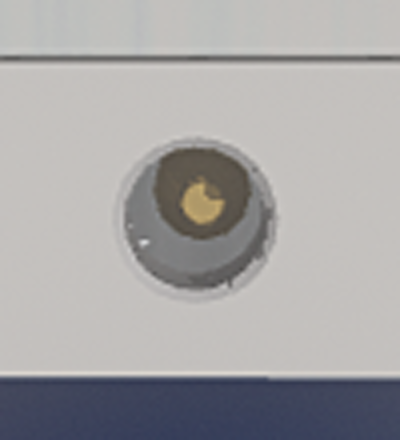

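The dowel tip is near the hole's centre line; residual is about (-0.3,+0.8) mm, well within the taper. Descending.

```bash
python3 -m handwheel '[[[0.2,-0.6,-2],0,0],[[0.2,-0.6,-5],0,0],[[0.2,-0.6,-8],0,0],[[0.2,-0.6,-10],0,0]]'
python3 -m handwheel '[[[0,0,-2],0,0],[[0,0,-4],0,0],[[0,0,-6],0,0],[[0,0,-6],0,0]]'
```

```text
clock: 13.1
tool_pos: [584.5, -180.7, 177.8]
eef_rot: [0.664, 0.747, -0.0, -0.0]
contact_force: [0.2, 0.9, -0.7]
grip_width: 42.5
clock: 13.6
tool_pos: [584.5, -180.7, 171.9]
eef_rot: [0.664, 0.747, -0.0, -0.0]
contact_force: [-0.0, -0.4, -2.0]
grip_width: 42.6
```

```bash
python3 -m handwheel '[[[0,0,-1],0,0],[[0,0,-2],0,0],[[0,0,-3],0,0],[[0,0,-3],0,0]]'
python3 -m handwheel '[[[0,0,-1],0,0],[[0,0,-2],0,0],[[0,0,-2],0,0]]'
python3 -m handwheel '[[[0,0,-1],0,0],[[0,0,-2],0,0],[[0,0,-2],0,0]]'
```

```text
clock: 14.1
tool_pos: [584.7, -180.7, 169.1]
eef_rot: [0.664, 0.747, 0.0, 0.0]
contact_force: [0.7, -0.3, -1.5]
grip_width: 42.8
clock: 14.48
tool_pos: [584.7, -180.7, 167.4]
eef_rot: [0.665, 0.747, 0.0, 0.0]
contact_force: [-1.3, 0.5, 3.4]
grip_width: 42.5
clock: 14.85
tool_pos: [584.7, -180.8, 165.3]
eef_rot: [0.665, 0.747, 0.0, 0.0]
contact_force: [-2.4, 0.8, 5.6]
grip_width: 42.3
```

```bash
python3 -m handwheel '[[[0,0,-1],0,0],[[0,0,-2],0,0],[[0,0,-2],0,0]]'
python3 -m handwheel '[[[0,0,-1],0,0],[[0,0,-2],0,0],[[0,0,-2],0,0]]'
```

```text
clock: 15.22
tool_pos: [584.7, -180.8, 163.9]
eef_rot: [0.665, 0.747, 0.0, 0.0]
contact_force: [-4.2, 1.0, 9.8]
grip_width: 42.4
clock: 15.6
tool_pos: [584.8, -180.8, 163.8]
eef_rot: [0.665, 0.747, 0.0, 0.0]
contact_force: [-8.7, 3.2, 20.8]
grip_width: 42.7
```

Force rose about 1 N/mm and then stiffly at z=163.8, which fits the gasket reaching its stop. Checking the pictures.

```bash
python3 -m handwheel '[[[0,0,0],0,0],[[0,0,0],0,0],[[0,0,0],0,0],[[0,0,0],0,0]]'
python3 - <<'E'
from h import *
np.set_printoptions(precision=1,suppress=True)
for n in('wrist','side'): cap(n,n+'6')
o=np.zeros((500,800,3),np.uint8); o[:300,:400]=cv2.resize(load('wrist6')['color'],(400,300)); o[:400,400:]=cv2.resize(load('side6')['color'][230:340,290:400],(400,400)); o[300:,:250]=cv2.resize(load('wrist6')['color'][110:210,260:385],(250,200)); cv2.imwrite('pics/v6.png',o[:,:,::-1])
s=arm.sense(); print(s['tool_pos'],s['contact_force'],s['clock'],s['qd'])
E
```

```text
clock: 16.1
tool_pos: [584.7, -180.8, 163.8]
eef_rot: [0.665, 0.747, 0.0, 0.0]
contact_force: [-8.7, 3.0, 21.9]
grip_width: 42.5
[ 584.8 -180.8  163.8] [-8.   3.  22.7] 16.2 [-0.  0. -0. -0.  0. -0.  0.]
```

View pics/v6.png

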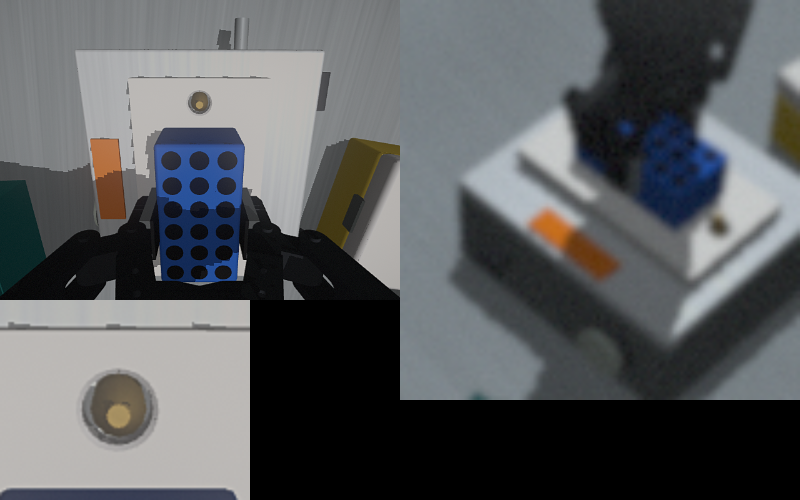

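Both dowels come up through their holes: left in the wrist view, right in the side view at (718,222). The flange lies level just above the lid, with a steady 22 N press and the arm at rest. Handing in.

```bash
python3 - <<'E'
from bench import arm
print(arm.sign_off()); s=arm.sense(); print(s['clock'],s['tool_pos'],s['contact_force'])
E
```

```text
the job is handed in; nothing more can be done
None
the job is handed in; nothing more can be done
```

I closed the lid, fitted the block on the two dowels and pressed it down until the gasket stopped moving. I handed in with the gripper still holding and pressing, at 16.2 s on the robot's clock. The hand-in gave no verdict.

- **Lid:** I pushed it shut with closed fingertips on the orange strip until the force jumped to 20 N. The next pictures showed it lying flat.
- **Block:** I gripped it across its 44 mm sides. The wrist camera showed it 4.3 mm off to one side of the left dowel, so I corrected that before lowering it.
- **Press:** The force rose at about 1–2 N/mm, then stiffly at a tool height of 163.8 mm, and held at about 22 N. The gasket needs about 9 N to reach its stop.
- **Last pictures:** A dowel shows through each flange hole, the flange lies level, and the arm was at rest.
- **Less certain:** I judged the gasket squeeze from force and height only: about 4 mm of travel after first contact, with the start not sharply defined. The press also had a sideways force of about 8 N; a similar one appeared when pressing the lid shut.
- **Disagreement:** The wrist camera put the lid centre about 2 mm further toward -y than the top camera did, which is within the calibration error. I relied on the wrist view, and the block went on without resistance.
- **Other labware:** I didn't re-measure it, but the arm's path stayed clear of it and I saw no sign of contact.

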